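# Close a gift carton and scan its label

## Robot

A 6-joint arm with a two-finger parallel gripper is mounted at the origin on a cart in front of the work surface, level with it; the furniture and walls round the work are solid. World frame = base frame: x ahead of the robot, y to its left, z up, the work surface at z = 0. Lengths are in mm, angles in rad, forces in N, time in s.
With the tool pointing down it reaches from about 300 to 775 mm from the base axis. Payload 14.6 kg.
Tool frame: the origin (TCP) lies on the centre line of the jaws, within the pads' length; the fingertips stand 19 mm ahead of it and the grasp point (between the pads) is the TCP (bot.tip_reach is the distance from the TCP to the fingertips, in mm); y points along the fingers, x is the direction in which the jaws open and shut, and the axes are right-handed (so a half turn about y gives the same grasp; the last joint's range is limited). The gripper opens to 85 mm and grips with 20 to 120 N. Pads are 22 mm wide; open, the fingers measure 114 mm over their backs; the gripper's body (76 mm by 85 mm) begins 54 mm behind the grasp point. The pads swing forward as they close: fully open they stand 13 mm farther back than shut.
Start: joints at [-1.196, 0.3, 1.521, -0, 1.321, -0.067], TCP at [235.154, -497.184, 225.181] pointing down, gripper open.
Joint ranges: [-3.03, 3.03], [-0.79, 2.21], [0.23, 2.52], [-1.04, 4.18], [0, 3.07], [-2.55, 2.55]. Speed limits (rad/s): [2.22, 2.22, 2.57, 3.14, 3.14, 3.14].

## Interface

Orientations are given as a unit quaternion [w, x, y, z].
In Python, from rig import bot gives the robot as it stands. Calls block until the motion is done:
- bot.move_to(position, orientation): joint-space move of the TCP to a pose.
- bot.servo_line(position, attitude=None, speed=150, until_force=None): straight line of the TCP; attitude=None keeps the orientation; speed is the mean speed in mm/s. With until_force (N) it stops when the force on the tool has changed by that much, and returns True; else False.
- bot.move_joints(angles): joint-space move.
- bot.move_gripper(opening, grip_force=None): finger opening in mm; grip_force is the grip in N (None keeps the last); returns when the fingers have stopped.
- bot.dwell(seconds).
- bot.ik(position, orientation): joint angles nearest the present ones, or None.
- bot.read_state(): the state.
- bot.read_camera(name): name is "scene" or "side" or "wrist"; returns a dict with "image" (420x560x3 uint8, blue, green, red), "depth" (420x560 float32, mm along the optical axis (not along the pixel's ray), 0 where there is no reading), "fovy" (degrees; the focal length in pixels is half the picture's height over the tangent of half this angle, whatever the lens; pixels are square), "cx", "cy" (the principal point, pixels), "eye" and "attitude" of the camera in the world; the wrist camera has in their place "mount" (4x4, takes a point from camera to tool coordinates, whose origin is the TCP and whose axes are the tool frame's). Camera axes: x right, y down, z forward; pixel columns grow to the right and rows downward; lengths in mm; the calibration is good to about 2 mm. A picture is of the moment at which its call begins: read the wrist's pose just before it.
A pose or a line that the arm cannot do raises bot.MotionError and nothing moves.
- bot.finish_job(): hands the job in, once; it reports no verdict.
The state is a dict: "clock": time; "joint_positions": joint angles; "qvel": joint speeds; "effort": joint torques, N m; "ee_pos": TCP position; "tool_rot": TCP orientation; "ft_force": force on the tool from outside, world axes, zero at the start; "moment": the same for the moment, N m; "grip_width": finger opening in mm.
Only numpy, scipy, OpenCV 4.12 (cv2) and the standard library are available. Lean on these libraries where they do the work, as an engineer would, in place of code of your own. Each camera call takes 0.05 s, during which the arm holds its last target. There are 200 camera calls.

## Task

The lid of the gift carton with the barcode label is still standing proud: first press it down until it is fully home on the base, with no gap left. Then draw the hand scanner up out of its desk stand, turn it nose-down and hold it in the air, steady, about 10 cm from the label, looking down on it slantwise from above, about 40 degrees below level or steeper, with the middle of its view on the middle of the label and its scan line running across all the bars (from either side). Finish while still holding it like that, and do not shove the carton, the stand or the other things on the bench about.

Things in the scene. Friction and masses are not known exactly. Their poses are not given: they have to be found in the camera images.
- carton: dark brown rigid gift carton, 200 (x) x 150 (y) mm, about 1.3 kg, standing loose on the bench; origin at the centre of its underside, z up. Its base is 45 mm high; a pale neck (6 mm smaller each way) stands up inside the lid.
- carton_lid (a joint): how far the lid stands above its closed place (m): 0 = fully home, lid edge meeting the base, no gap. It starts 9 to 17 mm proud, slides straight up and down on the neck with about 7 N of friction and stays where it is left.
- lid_top (a point): centre of the lid's flat top (the lid is 200 x 150 mm, 30 mm high); 75 mm above the bench when the lid is home. Press here, or near here, with the shut fingers.
- label (a point): centre of the white barcode label (90 x 60 mm) on top of the lid, 25 mm to +x and 15 mm to -y of the lid's centre in the carton's axes. z is up out of the label; the row of bars extends about 75 mm along x, each bar runs 50 mm along y, so a scan line along x crosses all of them.
- stand: heavy (0.9 kg) black desk stand, a round foot 120 mm across with an upright rectangular pocket, 78 mm high over all, standing loose; origin at the centre of its underside. The pocket is 40 (x) x 32 (y) mm inside, 48 x 40 mm outside (about 52 x 44 mm at the lip), floor at 20 mm, mouth at 78 mm.
- scanner: cordless pistol-shaped hand scanner, 0.16 kg, handle down in the pocket (3 mm play, 58 mm deep: draw straight up 60 mm). Origin: centre of the handle's foot; z up along the 34 (x) x 26 (y) mm handle; nose to -x. Head on top: 82 long, 34 high, flat upright sides 44 mm apart (nose 48), centre at (-10, 0, 118) mm, raked 8 degrees nose-up. Grasp the head's sides (along y) at its centre, from above.
- scanner_window (a point): centre of the window in the scanner's nose, 51 mm ahead of the head's centre. x points out of the window along the line of sight (so the head's centre is at x = -51 mm), y is the direction of the scan line (across the head), z points out of the head's back, away from the handle.
- tape: bystander: roll of parcel tape lying flat, 94 mm across, 48 mm high
- ribbon: bystander: small roll of ribbon lying flat, 25 mm high, near the back of the bench
- scissors: bystander: ribbon scissors, 140 mm long, 8 mm high, lying near the back of the bench
- pen: bystander: black pen, 145 mm long, lying near the back of the bench
Things that resemble listed ones, but are neither listed nor needed, are in the scene too. What is shaped like the scanner but yellow is not meant.

How it is judged:
By the outcome, as a careful person would: the job done as asked, in the order asked, and still so for the second after the job is handed in, while the arm keeps its last pose, push and grip.
It also fails if it takes over 54 s, if anything falls off the work surface, if the arm or the gripper's body presses on something with over 40 N, if the wrist force passes 120 N, or if a joint passes its speed limit or range.

## Working session

There is one attempt and no reset: what is moved stays moved. The work goes in short steps, each a Python script; the robot and the scene stay as the last script left them, time stands still between calls to the robot, and variables do not carry over. Pictures are saved under pics/ and viewed, about 8 in all and at most 12, crops included, and the job is handed in when it is done.

```bash
ls; mkdir -p pics; cat > h.py <<'E'
from rig import bot
import numpy as np, cv2
from scipy.spatial.transform import Rotation as R
def rot(q): return R.from_quat([q[1],q[2],q[3],q[0]])
def quat(r):
    x=r.as_quat(); return [x[3],x[0],x[1],x[2]]
def mat(a):
    a=np.array(a,float); return a if a.shape==(3,3) else rot(a).as_matrix()
def cam(name):
    s=bot.read_state(); c=bot.read_camera(name)
    if name=="wrist":
        T=np.eye(4);T[:3,:3]=mat(s["tool_rot"]);T[:3,3]=s["ee_pos"];T=T@np.array(c["mount"])
    else:
        T=np.eye(4);T[:3,:3]=mat(c["attitude"]);T[:3,3]=c["eye"]
    c["T"]=T; c["f"]=c["image"].shape[0]/2/np.tan(np.radians(c["fovy"])/2)
    return c
def ray(c,u,v):
    d=c["T"][:3,:3]@np.array([(u-c["cx"])/c["f"],(v-c["cy"])/c["f"],1]); return c["T"][:3,3],d
def onz(c,u,v,z):
    e,d=ray(c,u,v); return e+d*(z-e[2])/d[2]
def cloud(c):
    h,w=c["depth"].shape; v,u=np.mgrid[:h,:w]; D=c["depth"]
    P=np.stack([(u-c["cx"])/c["f"]*D,(v-c["cy"])/c["f"]*D,D],-1)@c["T"][:3,:3].T+c["T"][:3,3]
    P[D==0]=np.nan
    return P
E
python3 - <<'E'
from h import *
import pickle
for n in ["scene","side"]:
    c=cam(n); cv2.imwrite(f"pics/{n}0.png",c["image"]); pickle.dump(c,open(n+"0.pkl","wb"))
    print(n,c["T"].round(3),c["fovy"],c["cx"],c["cy"])
s=bot.read_state();print(s)
E
```

```text
pics
scene [[ 8.950000e-01 -2.250000e-01  3.850000e-01  3.118000e+00]
 [-4.460000e-01 -4.230000e-01  7.890000e-01 -1.216975e+03]
 [-1.400000e-02 -8.780000e-01 -4.790000e-01  7.871200e+02]
 [ 0.000000e+00  0.000000e+00  0.000000e+00  1.000000e+00]] 44.71988554349471 273.9195950151586 211.61451170038654
side [[-9.28000e-01 -1.46000e-01  3.42000e-01  8.69920e+01]
 [-3.72000e-01  3.53000e-01 -8.58000e-01  9.99460e+02]
 [ 4.00000e-03 -9.24000e-01 -3.82000e-01  6.05256e+02]
 [ 0.00000e+00  0.00000e+00  0.00000e+00  1.00000e+00]] 44.08254252448133 271.4402040791693 205.86590156924737
{'clock': 0.1, 'joint_positions': array([-1.19561452e+00,  3.00450217e-01,  1.52152123e+00,  1.61100174e-06,
        1.32068611e+00, -6.66030549e-02]), 'qvel': array([ 2.61776332e-04, -1.09708832e-03, -2.17053765e-03,  1.52960496e-04,
       -8.54127671e-04, -3.56474717e-05]), 'effort': array([ 1.88521401e-03, -5.44381607e+01, -3.62370908e+01, -4.15692432e-05,
        3.04836220e-03,  2.08904561e-05]), 'ee_pos': array([ 235.07249141, -496.99775023,  224.65808859]), 'tool_rot': array([ 0.59762381, -0.59717863,  0.37860464, -0.37799734]), 'ft_force': array([-0.01339161, -0.22966158, -0.12562589]), 'moment': array([-0.04430102,  0.00694521,  0.02744014]), 'grip_width': 85.48453120856604}
```

View pics/scene0.png

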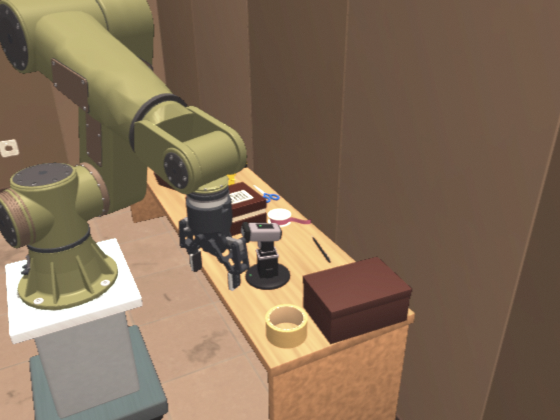

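View pics/side0.png

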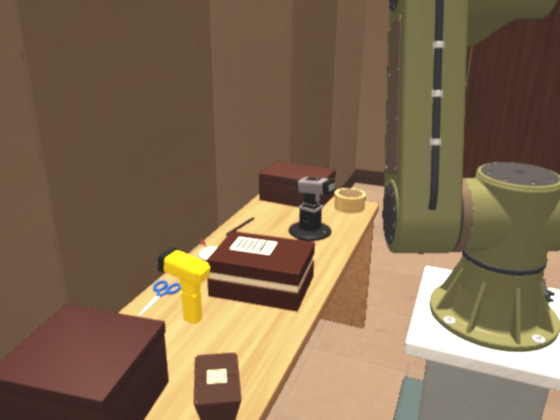

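Scene: labelled carton at about (240,200), grey scanner in black stand at (265,250), tape at (287,325). Side: labelled carton at (262,265), grey scanner at (312,205), yellow decoy at (187,280). The other brown boxes have no barcode (a small one with a pale sticker is at side (217,378)). Only the carton with bars and the pale neck gap at (262,265) fits, and the grey scanner in the stand fits. Confirming with a crop while measuring.

```bash
python3 - <<'E'
from h import *
import pickle
a=pickle.load(open("side0.pkl","rb")); b=pickle.load(open("scene0.pkl","rb"))
A=cv2.resize(a["image"][160:310,190:350],None,fx=3,fy=3,interpolation=cv2.INTER_CUBIC)
B=cv2.resize(b["image"][170:300,180:320],None,fx=2.3,fy=2.3,interpolation=cv2.INTER_CUBIC)
h=max(A.shape[0],B.shape[0]); pad=lambda x:cv2.copyMakeBorder(x,0,h-x.shape[0],0,0,cv2.BORDER_CONSTANT)
cv2.imwrite("pics/crop1.png",np.hstack([pad(A),pad(B)]))
P=cloud(a); im=a["image"].astype(int)
# label: white, within box
m=np.zeros(im.shape[:2],bool); m[232:258,225:285]=True
w=m&(im.min(-1)>150); p=P[w]; print("label",np.nanmedian(p,0),w.sum())
t=np.zeros_like(m); t[225:300,200:320]=1
z=np.nanmedian(p[:,2]); t&=(abs(P[...,2]-z)<6)
n=cv2.minAreaRect(P[t][:,:2].astype(np.float32)); print("lid",z,n,t.sum())
print("lab rect",cv2.minAreaRect(p[:,:2].astype(np.float32)))
for nm,c,(u0,u1,v0,v1) in [("side",a,(285,340,165,245)),("scene",b,(240,295,215,290))]:
    Q=cloud(c); t=np.zeros(c["depth"].shape,bool); t[v0:v1,u0:u1]=1
    for lo,hi in [(3,15),(25,70),(70,90),(95,125),(125,145),(145,200)]:
        s=Q[t&(Q[...,2]>lo)&(Q[...,2]<hi)]
        if len(s)>5: print(nm,lo,hi,len(s),cv2.minAreaRect(s[:,:2].astype(np.float32)))
E
```

```text
label [500.49564234  68.97140684  90.9404159 ] 603
lid 90.94041590434483 ((474.7761535644531, 79.01165771484375), (200.97036743164062, 158.79843139648438), 5.188519477844238) 3184
lab rect ((499.6326904296875, 72.56869506835938), (100.40206909179688, 60.560523986816406), 19.694347381591797)
side 3 15 590 ((486.96087646484375, -331.568359375), (161.2449951171875, 331.6850891113281), 21.39983558654785)
side 25 70 686 ((474.7872009277344, -352.5115966796875), (172.29995727539062, 290.1434326171875), 31.373865127563477)
side 70 90 370 ((505.8799133300781, -241.37979125976562), (157.55682373046875, 566.7815551757812), 10.219456672668457)
side 95 125 159 ((544.7476196289062, -331.274169921875), (53.08544158935547, 315.86968994140625), 34.61412811279297)
side 125 145 265 ((450.14556884765625, -210.15365600585938), (102.56166076660156, 45.07696533203125), 5.906928539276123)
side 145 200 291 ((451.2305603027344, -222.78872680664062), (46.55244827270508, 95.71475219726562), 77.92794799804688)
scene 3 15 759 ((508.6566162109375, -122.721923828125), (358.83404541015625, 161.4004364013672), 61.5373420715332)
scene 25 70 526 ((500.92791748046875, -98.42550659179688), (318.5579833984375, 138.99786376953125), 56.21294021606445)
scene 70 90 187 ((462.4000244140625, -230.9436492919922), (47.468727111816406, 52.57966232299805), 76.01144409179688)
scene 95 125 147 ((463.0331726074219, -242.02182006835938), (17.131793975830078, 57.654808044433594), 65.85598754882812)
scene 125 145 254 ((447.8683166503906, -235.73240661621094), (36.92955017089844, 98.38571166992188), 80.51123809814453)
scene 145 200 433 ((447.7982177734375, -232.1327362060547), (46.60210418701172, 94.32357788085938), 75.48541259765625)
```

View pics/crop1.png

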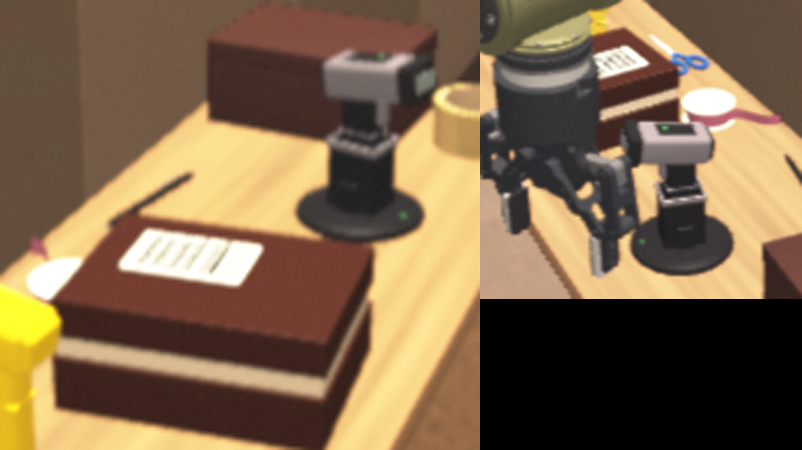

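Confirmed: labelled carton with the pale gap showing, and the grey scanner with its window toward -x. Next: check the kinematics of the goal pose and the choice of jaw flip.

```bash
cat >> h.py <<'E'
def frame(x,y):
    x=np.array(x,float);y=np.array(y,float); x/=np.linalg.norm(x); y=y-x*(x@y); y/=np.linalg.norm(y)
    return R.from_matrix(np.c_[x,y,np.cross(x,y)])
def down(jawdeg):
    a=np.radians(jawdeg); return frame([np.cos(a),np.sin(a),0],[0,0,-1])
E
python3 - <<'E'
from h import *
ys=-14.5; H=np.array([448,-229,138.]); L=np.array([500.5,68,75.]); yc=5
s0=bot.read_state()["joint_positions"]; print(rot(bot.read_state()["tool_rot"]).as_matrix().round(2))
r8=np.radians(8)
S=R.from_euler('z',ys,degrees=True)
W=S.as_matrix()@np.c_[[-np.cos(r8),0,np.sin(r8)],[0,-1,0],[np.sin(r8),0,np.cos(r8)]]
for fl in (0,180):
    G=down(ys+90+fl); q=bot.ik(H,quat(G)); q2=bot.ik(H+[0,0,200],quat(G))
    print("grasp",fl,None if q is None else np.round(q,2),None if q2 is None else np.round(q2,2))
    rel=R.from_matrix(W).inv()*G
    for sd in (1,-1):
      for e in (45,50,55,62,70):
        n=R.from_euler('z',yc,degrees=True).apply([0,sd,0]); e_=np.radians(e)
        x=n*np.cos(e_)-np.array([0,0,np.sin(e_)]); y=np.cross([0,0,1],n)
        Wg=frame(x,y); p=L-151*x; q=bot.ik(p,quat(Wg*rel))
        print(fl,sd,e,p.round(),None if q is None else np.round(q,2))
E
```

```text
[[ 0.43 -0.    0.9 ]
 [-0.9   0.    0.43]
 [-0.   -1.    0.  ]]
grasp 0 [-0.55  0.29  1.75 -0.    1.1  -1.86] [-0.55  0.13  1.47 -0.    1.54 -1.86]
0 1 45 [510. -38. 182.] [ 0.25  0.4   1.75 -0.94  1.34  0.56]
0 1 50 [509. -29. 191.] [ 0.29  0.42  1.74 -1.    1.41  0.61]
0 1 55 [508. -18. 199.] None
0 1 62 [507.  -3. 208.] None
0 1 70 [505.  17. 217.] None
0 -1 45 [491. 174. 182.] [-0.12  0.38  1.78  0.92  1.37  2.55]
0 -1 50 [492. 165. 191.] [-0.16  0.4   1.77  0.98  1.44  2.5 ]
0 -1 55 [493. 154. 199.] [-0.2   0.43  1.77  1.03  1.51  2.46]
0 -1 62 [494. 139. 208.] [-0.25  0.47  1.75  1.09  1.61  2.42]
0 -1 70 [496. 119. 217.] [-0.31  0.53  1.74  1.15  1.73  2.37]
grasp 180 [-0.55  0.29  1.75 -0.    1.1   1.28] [-0.55  0.13  1.47 -0.    1.54  1.28]
180 1 45 [510. -38. 182.] None
180 1 50 [509. -29. 191.] [ 0.29  0.42  1.74 -1.    1.41 -2.54]
180 1 55 [508. -18. 199.] None
180 1 62 [507.  -3. 208.] None
180 1 70 [505.  17. 217.] None
180 -1 45 [491. 174. 182.] [-0.12  0.38  1.78  0.92  1.37 -0.59]
180 -1 50 [492. 165. 191.] [-0.16  0.4   1.77  0.98  1.44 -0.64]
180 -1 55 [493. 154. 199.] [-0.2   0.43  1.77  1.03  1.51 -0.68]
180 -1 62 [494. 139. 208.] [-0.25  0.47  1.75  1.09  1.61 -0.73]
180 -1 70 [496. 119. 217.] [-0.31  0.53  1.74  1.15  1.73 -0.77]
```

```bash
python3 - <<'E'
from h import *
import pickle
a=pickle.load(open("side0.pkl","rb")); P=cloud(a); hsv=cv2.cvtColor(a["image"],cv2.COLOR_BGR2HSV)
m=(hsv[...,0]>20)&(hsv[...,0]<33)&(hsv[...,1]>220)&(hsv[...,2]>120); m[:,215:]=0; m[:240]=0
print("yellow",m.sum(),np.nanpercentile(P[m],[2,50,98],axis=0).round())
for nm,(u,v) in dict(boxA=(95,335),boxAfront=(140,370),small=(217,377)).items(): print(nm,P[v,u].round())
# press-free move: up, over the scanner, look
G=down(-14.5+90+180)
s=bot.read_state()
bot.servo_line([235,-497,330])
bot.move_to([448,-229,340],quat(G))
c=cam("wrist"); pickle.dump(c,open("w1.pkl","wb")); cv2.imwrite("pics/w1.png",c["image"])
print(c["T"].round(2),bot.read_state()["clock"])
E
```

```text
yellow 337 [[518. 251.  12.]
 [547. 264.  88.]
 [590. 274. 129.]]
boxA [578. 490. 120.]
boxAfront [492. 501.  90.]
small [404. 431.  49.]
[[-2.5000e-01 -9.2000e-01 -3.1000e-01  5.2786e+02]
 [-9.7000e-01  2.4000e-01  8.0000e-02 -2.4973e+02]
 [ 0.0000e+00  3.2000e-01 -9.5000e-01  4.8803e+02]
 [ 0.0000e+00  0.0000e+00  0.0000e+00  1.0000e+00]] 2.2917
```

View pics/w1.png

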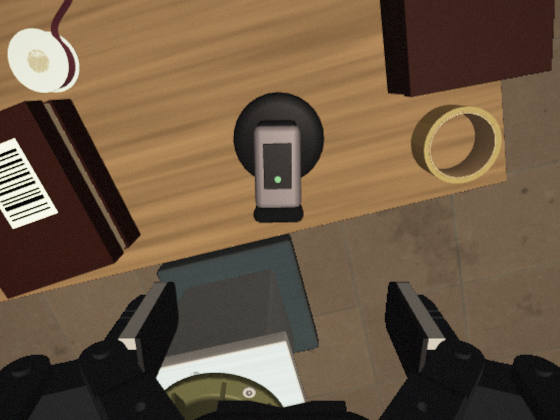

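Wrist view: scanner head upright at (278,170), nose (dark end) at (278,214), stand foot (278,137), tape (462,145), carton with its label left at (20,185). The yellow decoy at (518–590, 260) crowds the +y side, so I'll use the -y side (flip 0, about 48° down).

```bash
python3 - <<'E'
from h import *
import pickle
c=pickle.load(open("w1.pkl","rb")); P=cloud(c); d=c["depth"]
m=np.zeros(d.shape,bool); m[100:235,225:330]=1
for lo in (125,140,):
    t=m&(P[...,2]>lo)&(P[...,2]<190); p=P[t]; print(lo,t.sum(),np.percentile(p[:,2],[5,50,95]),cv2.minAreaRect(p[:,:2].astype(np.float32)),p.mean(0))
# grey top: line through left/right edge midpoints
im=c["image"].astype(int); g=m&(im.min(-1)>95); 
rows=[v for v in range(140,200,4) if g[v].sum()>20]
mid=np.array([onz(c,*( (np.where(g[v])[0][[0,-1]].mean()),v),155) for v in rows]); w=[np.ptp(np.where(g[v])[0]) for v in rows]
vx=cv2.fitLine(mid[:,:2].astype(np.float32),cv2.DIST_HUBER,0,.01,.01).ravel(); print("axis",vx,np.degrees(np.arctan2(vx[1],vx[0])),w)
ft=m&(P[...,2]>2)&(P[...,2]<14)&(im.max(-1)<60); 
(u,v),r=cv2.minEnclosingCircle(np.argwhere(ft)[:,::-1].astype(np.float32)); print("foot",(u,v),r,onz(c,u,v,8))
E
```

```text
125 4671 [145.49114154 154.75446516 162.12665658] ((453.09344482421875, -228.51193237304688), (47.06679153442383, 94.8868637084961), 74.9945068359375) [ 454.33742112 -227.61637599  154.45550156]
140 4670 [145.49415726 154.75492165 162.12671319] ((453.09344482421875, -228.51193237304688), (47.06679153442383, 94.8868637084961), 74.9945068359375) [ 454.32845197 -227.61149403  154.45860524]
axis [ 9.7289121e-01 -2.3126321e-01  4.5056540e+02 -2.2691382e+02] -13.371454 [np.int64(42), np.int64(40), np.int64(39)]
foot (278.04132080078125, 137.5592041015625) 45.14140701293945 [ 466.57582858 -230.24587978    8.        ]
```

```bash
python3 - <<'E'
from h import *
import pickle
G=quat(down(-14.5+90))
bot.move_gripper(0,40)
bot.move_to([475,81,200],G)
bot.servo_line([475,81,122],speed=120)
r=bot.servo_line([475,81,84],speed=35,until_force=35); s=bot.read_state(); print(r,s["ee_pos"],s["ft_force"],s["clock"])
bot.dwell(0.3); s=bot.read_state(); print(s["ee_pos"],s["ft_force"])
bot.servo_line([475,81,180],speed=150)
c=cam("side"); pickle.dump(c,open("side1.pkl","wb"))
bot.move_gripper(85,40)
bot.move_to([475,60,330],G)
w=cam("wrist"); pickle.dump(w,open("w2.pkl","wb")); 
A=cv2.resize(c["image"][210:320,190:340],None,fx=2.6,fy=2.6,interpolation=cv2.INTER_CUBIC)
o=np.zeros((420,A.shape[1]+400,3),np.uint8); o[:A.shape[0],:A.shape[1]]=A; B=cv2.resize(w["image"],(400,300)); o[:300,A.shape[1]:]=B
cv2.imwrite("pics/p2.png",o); print(bot.read_state()["clock"],A.shape)
E
```

```text
False [475.10709954  81.01407432  84.07487411] [ 0.15707698 -0.25041091 -0.9809249 ] 7.2333
[475.05031649  80.99366228  84.04781589] [ 0.56663748  0.16784703 -0.15421595]
9.8667 (286, 390, 3)
```

View pics/p2.png

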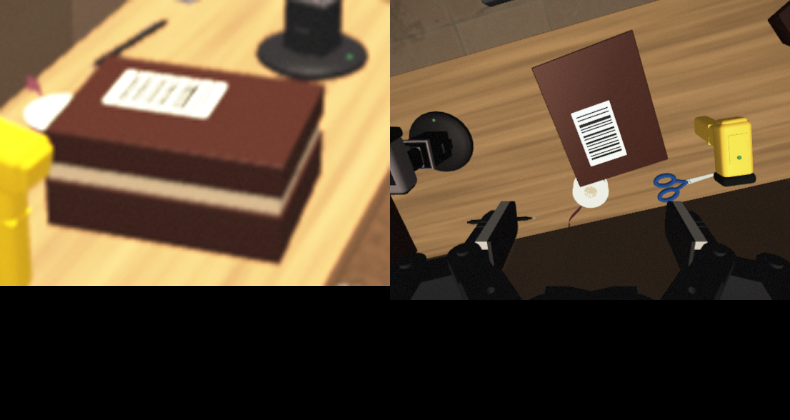

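The side crop still shows the pale gap and the press met no force, so something's off. Measuring from the wrist.

```bash
python3 - <<'E'
from h import *
import pickle
print(bot.tip_reach, bot.read_state()["grip_width"])
for n in("side0","side1"):
    c=pickle.load(open(n+".pkl","rb"));P=cloud(c);hsv=cv2.cvtColor(c["image"],cv2.COLOR_BGR2HSV)
    m=np.zeros(P.shape[:2],bool); m[228:262,222:290]=1
    p=P[m&(c["image"].min(-1)>150)]; print(n,np.nanmedian(p,0),P[262,262],P[265,290])
c=pickle.load(open("w2.pkl","rb"));P=cloud(c); print(c["T"].round(2))
im=c["image"]; m=((im.min(-1)>150)*255).astype(np.uint8)
m=cv2.morphologyEx(m,cv2.MORPH_CLOSE,np.ones((9,9)))
for k in cv2.findContours(m,0,2)[0]:
    if cv2.contourArea(k)>800:
        r=cv2.minAreaRect(k); u,v=r[0]; print("blob",r,P[int(v),int(u)])
for q in [(580,70),(615,30),(650,150),(585,175)]:
    u=(q[0]-390)*1.4; v=q[1]*1.4; print(q,P[int(v),int(u)])
E
```

```text
19.0 84.88808363102382
side0 [500.49564234  68.97140684  90.9404159 ] [454.80233969 127.83235801  88.76449747] [nan nan nan]
side1 [500.79997507  68.55103527  90.2887177 ] [455.46029815 126.27314489  87.84057061] [396.46321994 119.16855579  89.53638859]
[[ 2.5000e-01  9.2000e-01  3.1000e-01  3.9417e+02]
 [ 9.7000e-01 -2.4000e-01 -8.0000e-02  8.1360e+01]
 [-0.0000e+00  3.2000e-01 -9.5000e-01  4.7814e+02]
 [ 0.0000e+00  0.0000e+00  0.0000e+00  1.0000e+00]]
blob ((280.37445068359375, 270.13690185546875), (49.56289291381836, 40.287689208984375), 2.7263107299804688) [628.10066393  18.33163472  24.20202893]
blob ((291.95001220703125, 186.84999084472656), (80.00562286376953, 56.920997619628906), 71.56504821777344) [497.79386557  65.05151159  89.22695047]
(580, 70) [401.7149817   62.99518711  91.63424709]
(615, 30) [356.48782755 132.15980378  -0.38427431]
(650, 150) [545.35097883 137.59781013  89.13260991]
(585, 175) [559.66706099  28.08986755  89.86843172]
```

```bash
python3 - <<'E'
from h import *
import pickle
G=quat(down(-14.5+90))
bot.move_gripper(0,40)
def st(t): s=bot.read_state(); print(t,s["ee_pos"].round(1),s["ft_force"].round(1),round(s["grip_width"],1),round(s["clock"],2))
st("shut")
bot.servo_line([475,81,125]); st("a")
for z in (115,110,106,100):
    r=bot.servo_line([475,81,z],speed=40,until_force=35); st((z,r))
    if r: break
c=cam("side"); A=cv2.resize(c["image"][130:330,180:380],None,fx=3,fy=3,interpolation=cv2.INTER_CUBIC); cv2.imwrite("pics/p3.png",A); pickle.dump(c,open("side2.pkl","wb"))
E
```

```text
shut [475.  60. 330.] [-0.2  0.6  0.7] 0.2 10.63
a [475.3  81.  125.6] [ 0.  -0.3  0.7] 0.1 12.16
(115, False) [474.9  81.  114.8] [-0.5  0.7  0.2] 0.2 12.56
(110, False) [474.9  81.  109.7] [ 0.3  0.2 -0.2] 0.2 12.83
(106, False) [474.9  81.  105.8] [-0.4  0.4 -0.6] -0.1 13.08
(100, False) [474.8  81.   99.7] [-0.4  0.1 -0.3] -0.2 13.38
```

View pics/p3.png

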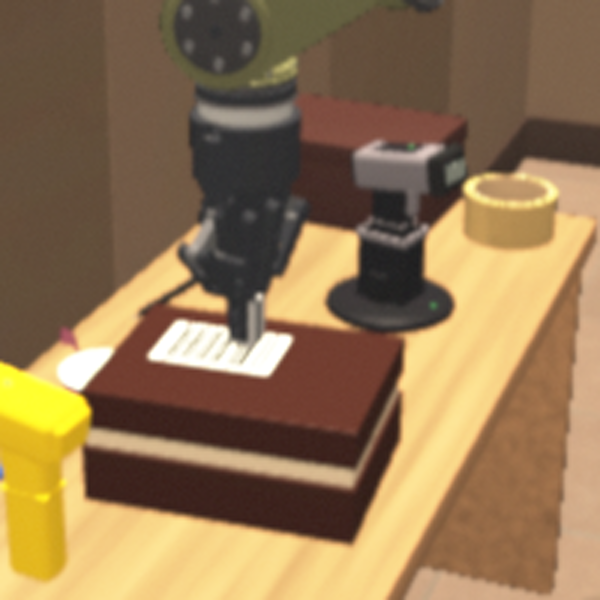

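The shut tips at crop (245,345), full-frame (262,245), seem to hover over the lid. Triangulating the tip height.

```bash
python3 - <<'E'
from h import *
import pickle
c=pickle.load(open("side2.pkl","rb")); P=cloud(c)
for (u,v) in [(259,243),(262,244),(261,240),(264,238),(264,230)]:
    e,d=ray(c,u,v); t=((475-e[0])*d[0]+(81-e[1])*d[1])/(d[0]**2+d[1]**2); print((u,v),(e+d*t).round(1),"depth pt",P[v,u].round(1))
c=cam("wrist"); P=cloud(c); T=c["T"]
tool=np.linalg.inv(np.vstack([np.c_[mat(bot.read_state()["tool_rot"]),bot.read_state()["ee_pos"]],[0,0,0,1]]))
Q=P@tool[:3,:3].T+tool[:3,3]
m=(abs(Q[...,0])<25)&(abs(Q[...,2])<30)&(Q[...,1]<60)
q=Q[m]; h,e=np.histogram(q[:,1],np.arange(-60,60,5)); print([(int(a),int(b)) for a,b in zip(e,h) if b])
print("lab",np.nanmedian(P[(c["image"].min(-1)>170)],0))
cv2.imwrite("pics/w3.png",c["image"])
E
```

```text
(259, 243) [480.4  83.3 107.1] depth pt [480.   84.4 107.7]
(262, 244) [474.5  80.8 104.7] depth pt [472.1  86.5 107.7]
(261, 240) [476.5  81.6 114.2] depth pt [472.3  91.4 119.4]
(264, 238) [470.6  79.1 118.9] depth pt [465.   92.5 126. ]
(264, 230) [470.5  79.1 137.8] depth pt [465.2  91.8 144.2]
[(-60, 1977), (-55, 1919), (-50, 621), (-45, 876), (-40, 465), (-35, 553), (-30, 486), (-25, 452), (-20, 397), (-15, 258), (-10, 44), (5, 4472), (10, 3582)]
lab [470.79234795  64.91637189  90.33656279]
```

View pics/w3.png

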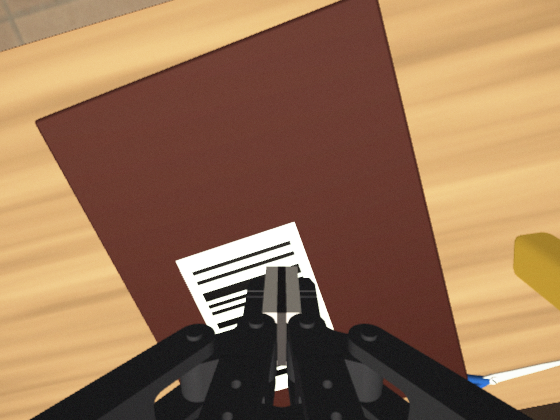

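The tips measure about 6 mm behind the TCP (z≈106 with the TCP at 100), by both the side ray and wrist depth. The stated value is 19 mm ahead, so the earlier press stopped just at the lid surface. I'll trust the measurement, press further with the force guard, and use the known 75 mm home height to calibrate the offset.

```bash
python3 - <<'E'
from h import *
import pickle
G=quat(down(-14.5+90))
def st(t): s=bot.read_state(); print(t,s["ee_pos"].round(1),s["ft_force"].round(1),round(s["clock"],2))
bot.servo_line([475,81,88],speed=60)
r=bot.servo_line([475,81,80],speed=30,until_force=4); st(("touch",r))
r=bot.servo_line([475,81,58],speed=30,until_force=35); st(("press",r))
bot.dwell(.2); st("hold")
bot.servo_line([475,81,130],speed=150)
c=cam("side"); pickle.dump(c,open("side3.pkl","wb")); P=cloud(c)
m=np.zeros(P.shape[:2],bool); m[228:265,222:290]=1
print("label",np.nanmedian(P[m&(c["image"].min(-1)>150)],0))
A=cv2.resize(c["image"][200:320,190:350],None,fx=3,fy=3,interpolation=cv2.INTER_CUBIC); cv2.imwrite("pics/p4.png",A)
E
```

```text
('touch', True) [475.2  81.   82.1] [ 0.2 -0.1 -0.3] 14.1
('press', True) [475.2  81.1  68.8] [-7.2 -1.1 14.5] 14.66
hold [475.2  81.   68.8] [-7.2 -0.1 15.3] 14.86
label [500.82198555  68.90349923  75.2398803 ]
```

View pics/p4.png

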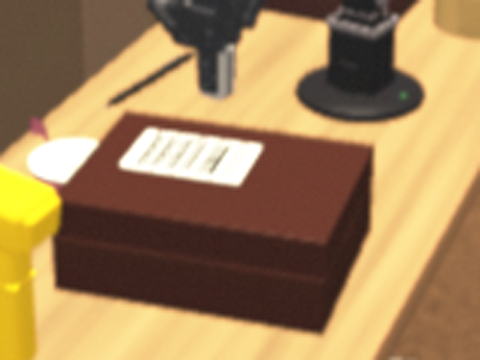

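Side view: the pale band is gone, label z is 75.2 (home = 75). The tip offset is therefore −6 mm, so the true grasp point lies 25 mm behind the reported TCP; I'll compensate. Next: refine the label, then grasp and draw out the scanner.

```bash
cat >> h.py <<'E'
OFF=25.2   # true grasp point is this far behind the reported TCP along tool y
def tcp(p,r): return np.array(p,float)+OFF*r.apply([0,1,0])
def label(c,z,box):
    u0,u1,v0,v1=box; im=c["image"]; m=np.zeros(im.shape[:2],np.uint8); m[v0:v1,u0:u1]=(im[v0:v1,u0:u1].min(-1)>110)*255
    m=cv2.morphologyEx(m,cv2.MORPH_CLOSE,np.ones((9,9)))
    k=max(cv2.findContours(m,0,1)[0],key=cv2.contourArea).reshape(-1,2)
    p=np.array([onz(c,u,v,z)[:2] for u,v in k],np.float32); return cv2.minAreaRect(p)
E
python3 - <<'E'
from h import *
import pickle
print(label(pickle.load(open("w2.pkl","rb")),90,(220,360,120,240)),label(pickle.load(open("side3.pkl","rb")),75,(225,285,235,268)))
G=down(-14.5+90); q=quat(G); H=np.array([457.5,-229,136.])
def st(t): s=bot.read_state(); print(t,s["ee_pos"].round(1),s["ft_force"].round(1),round(s["grip_width"],1),round(s["clock"],2))
bot.servo_line([475,81,230],speed=250)
bot.move_to(tcp(H+[0,0,100],G),q); bot.move_gripper(85); 
bot.servo_line(tcp(H+[0,0,40],G),speed=150)
r=bot.servo_line(tcp(H,G),speed=80,until_force=15); st(("down",r))
if not r:
    bot.move_gripper(20,60); st("grip")
    c=cam("side"); cv2.imwrite("pics/p5.png",cv2.resize(c["image"][120:270,240:400],None,fx=3,fy=3,interpolation=cv2.INTER_CUBIC))
E
```

```text
((500.468505859375, 66.48280334472656), (91.36136627197266, 61.0451545715332), 5.052092552185059) ((507.7777404785156, 48.63684844970703), (138.93162536621094, 127.56338500976562), 22.357864379882812)
('down', False) [ 457.7 -229.1  111.1] [ 0.3 -0.7  0.1] 84.9 19.19
grip [ 457.8 -229.1  111.3] [-0.6  0.7  5.4] 43.3 19.65
```

View pics/p5.png

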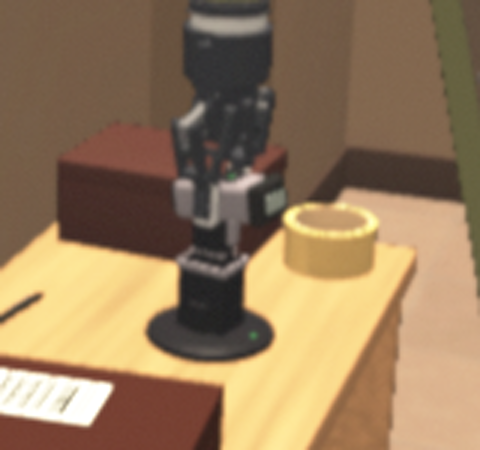

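Grip width is 43.3 (44 expected), with the pads on the head's sides. Lifting straight up.

```bash
python3 - <<'E'
from h import *
import pickle
G=down(-14.5+90); q=quat(G); p=bot.read_state()["ee_pos"]
def st(t): s=bot.read_state(); print(t,s["ee_pos"].round(1),s["ft_force"].round(1),round(s["grip_width"],1),round(s["clock"],2))
bot.servo_line(p+[0,0,66],speed=60); st("up66")
bot.servo_line(p+[0,0,150],speed=150); st("up")
c=cam("side"); w=cam("wrist"); pickle.dump(w,open("w5.pkl","wb")); pickle.dump(c,open("side5.pkl","wb"))
A=cv2.resize(c["image"][60:270,240:400],None,fx=2,fy=2,interpolation=cv2.INTER_CUBIC)
cv2.imwrite("pics/p6.png",np.hstack([A,w["image"]])[:, :880] if 0 else np.hstack([cv2.resize(A,(320,420)),w["image"][:,60:500]]))
# stand foot check from side
for e in (45,47,48,50):
  L=np.array([500.5,66.9,75.]); r8=np.radians(8)
  S=R.from_euler('z',-14.5,degrees=True).as_matrix()
  W=R.from_matrix(S@np.c_[[-np.cos(r8),0,np.sin(r8)],[0,-1,0],[np.sin(r8),0,np.cos(r8)]])
  n=R.from_euler('z',5.05,degrees=True).apply([0,1,0]); er=np.radians(e)
  x=n*np.cos(er)-np.array([0,0,np.sin(er)]); Wg=frame(x,np.cross([0,0,1],n)); rg=Wg*W.inv()*G
  k=bot.ik(tcp(L-151*x,rg),quat(rg)); k2=bot.ik(tcp(L-151*x,rg)+[0,0,60],quat(rg)); print(e,None if k is None else np.round(k,2),None if k2 is None else np.round(k2,2))
E
```

```text
up66 [ 457.6 -229.   176.9] [ 0.1  0.8 -2.4] 43.2 20.96
up [ 457.5 -228.9  260.2] [ 0.5 -0.1 -1.6] 43.5 21.67
45 [ 0.2   0.41  1.77 -0.97  1.3   0.57] [ 0.2   0.33  1.73 -0.94  1.37  0.46]
47 [ 0.22  0.42  1.77 -0.99  1.32  0.59] [ 0.22  0.33  1.73 -0.97  1.4   0.48]
48 [ 0.23  0.43  1.77 -1.    1.34  0.6 ] [ 0.23  0.34  1.73 -0.98  1.41  0.49]
50 [ 0.25  0.43  1.76 -1.03  1.37  0.62] [ 0.25  0.34  1.73 -1.01  1.43  0.5 ]
```

View pics/p6.png

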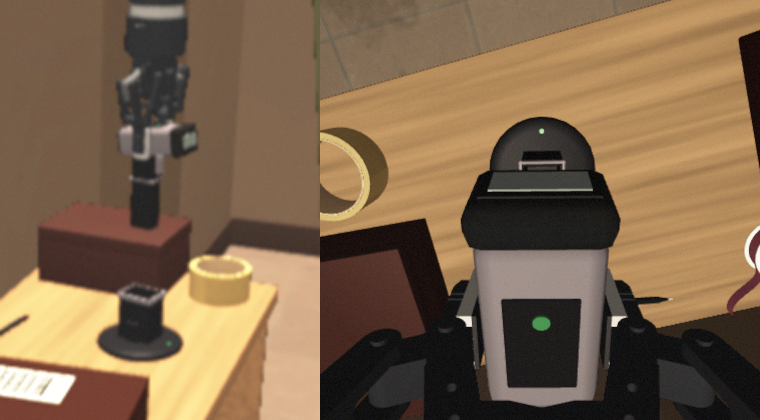

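Scanner is clear of the stand and the stand still stands at (140,340). The wrist view shows the head's back at crop cols 475–605, the nose cap at rows 172–248 and the window strip at row 182. Measuring the head pose in the tool frame from depth.

```bash
python3 - <<'E'
from h import *
import pickle
c=pickle.load(open("w5.pkl","rb")); D=c["depth"]; h,w=D.shape; v,u=np.mgrid[:h,:w]
Pc=np.stack([(u-c["cx"])/c["f"]*D,(v-c["cy"])/c["f"]*D,D],-1); M=np.array(c["mount"]); Q=Pc@M[:3,:3].T+M[:3,3]
p=np.vstack([Q[254:296,228:334].reshape(-1,3),Q[305:385,222:238].reshape(-1,3),Q[305:385,325:340].reshape(-1,3)])
A=np.c_[p[:,0],p[:,2],np.ones(len(p))]; k,res,_,_=np.linalg.lstsq(A,p[:,1],rcond=None)
print("plane y=ax+bz+c",k,"rake deg",np.degrees(np.arctan(k[:2])), "rms",(p[:,1]-A@k).std())
n=(abs(Q[...,0])<30)&(Q[...,1]>-75)&(Q[...,1]<-5)&(D>0)
print("tool z extent",np.percentile(Q[n][:,2],[0.2,1,50,99,99.8]))
for r in range(165,255,6): print(r,Q[r,282].round(1))
# side edges of grey
im=c["image"].astype(int)
for r in (256,270,284,294):
    g=np.where(im[r,150:420].min(-1)>95)[0]+150; g=g[(g>200)&(g<360)]; print(r,Q[r,g.min()+2].round(1),Q[r,g.max()-2].round(1))
E
```

```text
plane y=ax+bz+c [ -0.15381104  -0.86425988 -29.58884195] rake deg [ -8.7441968  -40.83554012] rms 12.345874513247786
tool z extent [-33.06178056 -30.8325281   18.37749296  55.3902366   55.68642715]
165 [   0.5 -148.4   83.5]
171 [  0.6 -23.9  55.4]
177 [  0.6 -31.3  55.1]
183 [  0.6 -35.5  54.2]
189 [  0.6 -41.3  53.8]
195 [  0.6 -43.3  52.5]
201 [  0.6 -45.8  51.4]
207 [  0.6 -48.9  50.6]
213 [  0.6 -49.6  49. ]
219 [  0.6 -51.   47.7]
225 [  0.6 -50.9  45.8]
231 [  0.6 -52.1  44.5]
237 [  0.6 -50.8  42.1]
243 [  0.6 -50.4  40. ]
249 [  0.6 -49.   37.4]
256 [ -96.8  261.2 -115.8] [  93.4  261.  -115.7]
270 [-19.3 -45.1  28.4] [  94.2  259.2 -134. ]
284 [-19.  -44.8  23.2] [ 19.3 -44.4  23. ]
294 [-19.5 -43.2  18.5] [ 19.2 -44.1  19.1]
```

Head measured in the tool frame: rake ≈8.5° (8 expected), centred in x, but about 3.5 mm further toward the nose than assumed. The window centre is about (0.5, −32, 54) in tool axes. Moving to the scan pose, via 60 mm above it.

```bash
cat > go.py <<'E'
from h import *
def goal(L,yaw,e,dist=100,pw=(0.5,-32,54)):
    r8=np.radians(8.2); c,s=np.cos(r8),np.sin(r8)
    Wt=R.from_matrix(np.c_[[0,-s,c],[-1,0,0],[0,-c,-s]])
    n=R.from_euler('z',yaw,degrees=True).apply([0,1,0]); er=np.radians(e)
    x=n*np.cos(er)-np.array([0,0,np.sin(er)])
    Wg=frame(x,np.cross([0,0,1],n)); rg=Wg*Wt.inv()
    return np.array(L)-dist*x-rg.apply(pw), rg
E
python3 - <<'E'
from go import *
import pickle
p,rg=goal([500.5,67.2,75],5.05,48); q=quat(rg); print(p,bot.ik(p,q).round(2))
bot.move_to(p+[0,0,60],q); s=bot.read_state(); print(s["ee_pos"].round(1),s["clock"])
r=bot.servo_line(p,speed=60,until_force=12); bot.dwell(.3)
s=bot.read_state(); print(r,s["ee_pos"].round(1),s["tool_rot"].round(3),np.round(q,3),s["ft_force"].round(1),s["grip_width"],s["clock"])
w=cam("wrist"); c=cam("side"); d=cam("scene"); pickle.dump((w,c,d),open("f.pkl","wb"))
top=np.hstack([cv2.resize(w["image"],(400,300)),cv2.resize(c["image"][120:330,150:430],(400,300))])
bot_=np.hstack([cv2.resize(d["image"][120:330,100:380],(400,300)),np.zeros((300,400,3),np.uint8)])
cv2.imwrite("pics/p7.png",np.vstack([top,bot_]))
E
```

```text
[510.87695444 -55.90897181 176.38618419] [ 0.23  0.42  1.77 -1.01  1.34  0.59]
[510.8 -56.2 236.4] 23.775
False [510.9 -55.9 176.6] [-0.29   0.956  0.042 -0.013] [ 0.29  -0.956 -0.042  0.013] [-0.   0.7 -1.3] 43.35864155119588 25.225
```

View pics/p7.png

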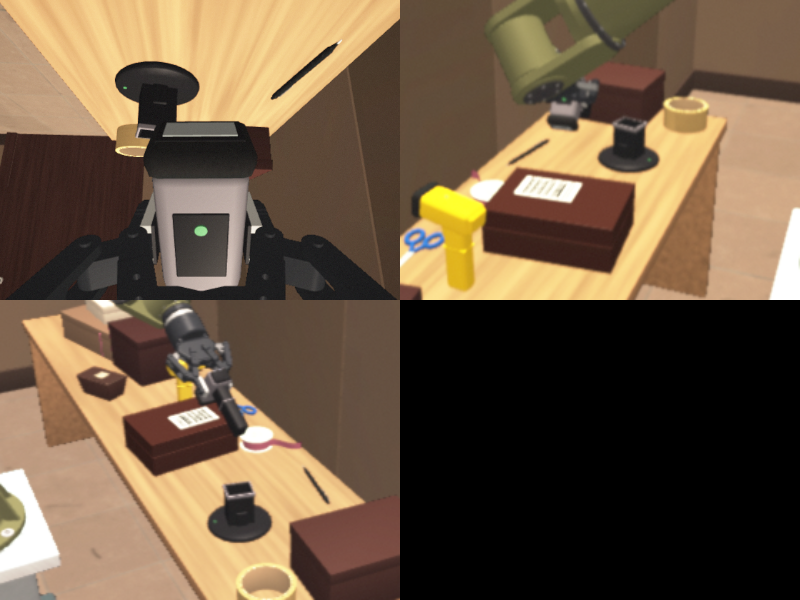

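The scanner is over the near side with its nose facing the label, carton closed, stand and tape in place. Checking that the grip hasn't shifted, the window from the side view, and that the label hasn't moved.

```bash
python3 - <<'E'
from go import *
import pickle
w,c,d=pickle.load(open("f.pkl","rb")); w5=pickle.load(open("w5.pkl","rb"))
def tq(c):
    D=c["depth"]; v,u=np.mgrid[:D.shape[0],:D.shape[1]]; M=np.array(c["mount"])
    return np.stack([(u-c["cx"])/c["f"]*D,(v-c["cy"])/c["f"]*D,D],-1)@M[:3,:3].T+M[:3,3]
Qa,Qb=tq(w5),tq(w)
for r in (177,189,207,231,256,270,284): print(r,Qa[r,282].round(1),Qb[r,282].round(1))
Pm=cloud(c); m=np.zeros(Pm.shape[:2],bool); m[235:268,222:290]=1
print("label side",np.nanmedian(Pm[m&(c["image"].min(-1)>150)],0))
# expected window in side image, and depth there
s=bot.read_state(); r=rot(s["tool_rot"]); wp=s["ee_pos"]+r.apply([.5,-32,54]); x=r.apply([0,-np.sin(np.radians(8.2)),np.cos(np.radians(8.2))])
print("window",wp.round(1),"sight",x.round(3),"elev",np.degrees(np.arcsin(-x[2])).round(1),"hit",(wp+x*(75-wp[2])/x[2]).round(1),"scan dir",r.apply([1,0,0]).round(3))
k=c["T"][:3,:3].T@(wp-c["T"][:3,3]); u,v=k[:2]/k[2]*c["f"]+[c["cx"],c["cy"]]; print("px",u,v,"cloud",Pm[int(round(v)),int(round(u))].round(1))
A=cv2.resize(c["image"][150:280,210:350],None,fx=4,fy=4,interpolation=cv2.INTER_CUBIC); cv2.circle(A,(int((u-210+.5)*4),int((v-150+.5)*4)),4,(0,0,255),1); cv2.imwrite("pics/p8.png",A)
E
```

```text
177 [  0.6 -31.3  55.1] [ -0.1 -32.4  55.2]
189 [  0.6 -41.3  53.8] [ -0.1 -41.6  53.7]
207 [  0.6 -48.9  50.6] [ -0.1 -48.2  50.1]
231 [  0.6 -52.1  44.5] [ -0.1 -52.3  44.3]
256 [  0.6 -46.2  33.8] [ -0.1 -47.6  34.1]
270 [  0.6 -48.   29.9] [ -0.1 -48.2  29.6]
284 [  0.6 -46.2  24. ] [ -0.1 -47.5  24.3]
label side [499.60938929  69.21295024  75.28666812]
window [506.4   0.6 149.4] sight [-0.059  0.667 -0.743] elev 48.0 hit [500.5  67.3  75. ] scan dir [0.996 0.088 0.   ]
px 262.6978314547781 209.16853436231614 cloud [504.4   3.7 151.3]
```

View pics/p8.png

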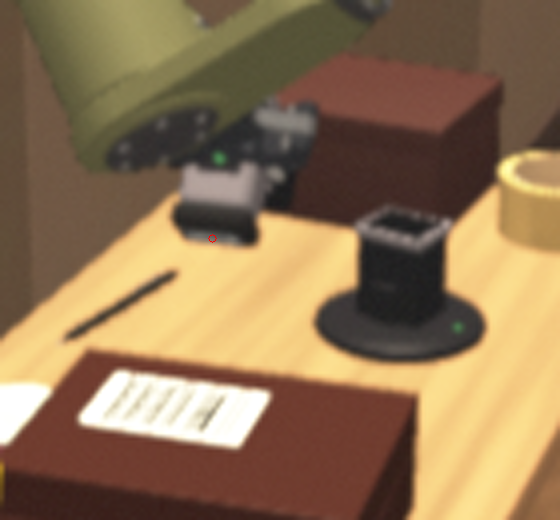

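The head hasn't shifted in the grip. The predicted window (red dot, crop (212,238)) falls on the real window strip, within about 2 mm. Handing in.

```bash
python3 - <<'E'
from h import *
s=bot.read_state(); print(s["clock"],s["qvel"].round(4),s["grip_width"])
bot.finish_job()
E
```

```text
25.375 [-0.0011  0.0006  0.0001 -0.0005  0.0002  0.0009] 43.49462376066053
the job is handed in; nothing more can be done
```

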